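Level the key-cutting machine

ROBOT

A 6-joint arm with a two-finger parallel gripper is mounted at the origin on the work surface. World frame = base frame: x ahead of the robot, y to its left, z up, the work surface at z = 0. Lengths are in m, angles in rad, forces in N, time in s.
With the tool pointing down it reaches from about 0.35 to 0.8 m from the base axis. Payload 7.3 kg.
Tool frame: the origin (TCP) lies between the finger pads; the fingertips stand 25 mm ahead of it and the grasp point (between the pads) lies 6 mm ahead of it (r.tip_extent is the distance from the TCP to the fingertips, in m); z points along the fingers, y is the direction in which the jaws open and shut (so a half turn about z gives the same grasp; the last joint's range is limited). The gripper opens to 85 mm and grips with 20 to 120 N. Pads are 22 mm wide; open, the fingers measure 114 mm over their backs; the gripper's body (76 mm by 85 mm) begins 54 mm behind the grasp point. The pads swing forward as they close: fully open they stand 13 mm farther back than shut.
Start: joints at [1.111, 0.342, 1.524, -0, 1.275, -0.146], TCP at [0.162, 0.499, 0.256] pointing down, gripper open.
Joint ranges: [-2.53, 2.53], [-0.77, 2.02], [0.04, 2.7], [-1, 4.14], [0.28, 2.66], [-3.11, 3.11]. Speed limits (rad/s): [2.57, 2.57, 3.14, 3.14, 3.14, 3.14].

INTERFACE

Orientations are given as a unit quaternion [x, y, z, w].
In Python, from workcell import r, command_gripper, optics gives the robot as it stands. The module is installed in compiled form; this text tells all that it offers. Calls block until the motion is done:
- r.reach(position, orientation): joint-space move of the TCP to a pose.
- r.move_straight(position, orientation=None, speed=0.15, max_force=None): straight line of the TCP; orientation=None keeps the orientation; speed is the mean speed in m/s. With max_force (N) it stops when the force on the tool has changed by that much, and returns True; else False.
- r.movej(angles): joint-space move.
- command_gripper(opening, force=None): finger opening in m; force is the grip in N (None keeps the last); returns when the fingers have stopped.
- r.hold(seconds).
- r.solve_ik(position, orientation): joint angles nearest the present ones, or None.
- r.read_state(): the state.
- optics.get_image(name): name is "side" or "top"; returns (picture, depth): 480x640x3 uint8, red, green, blue; 480x640 float32, m along the optical axis (not along the pixel's ray), 0 where there is no reading.
- optics.camera_model(name): a dict with "K" (3x3 intrinsics, pixels), "k1" (the pictures are not rectified: a ray, as slopes to the right and down, at radius r is drawn at 1 + k1 r^2 times it, then the intrinsics apply), "R" (3x3) and "t" (3): a world point X has camera coordinates R X + t. Camera axes: x right, y down, z forward; pixel columns grow to the right and rows downward; lengths in m; the calibration is good to about 2 mm. A picture is of the moment at which its call begins. camera_model takes no time and is no camera call.
A pose or a line that the arm cannot do raises r.PlanningError and nothing moves.
- r.finish_job(): hands the job in, once; it reports no verdict.
The state is a dict: "time_s": time; "joint_positions": joint angles; "dq": joint speeds; "tau": joint torques, N m; "eef_pos": TCP position; "eef_rot": TCP orientation; "contact_force": force on the tool from outside, world axes, zero at the start; "torque": the same for the moment, N m; "grip_width": finger opening in m.
Only numpy, scipy, OpenCV 4.12 (cv2) and the standard library are available. Lean on these libraries where they do the work, as an engineer would, in place of code of your own. Each camera call takes 0.05 s, during which the arm holds its last target.

TASK

Lay the spirit level gently lengthwise on the clear stretch of the key machine's steel slideway and let go of it, then turn the round knob of the levelling jack at the end of the machine until the bubble rests centred between its two lines. Then press the level down evenly on the slideway with a firm fingertip push of about 10 N, touching neither the machine nor the knob, and finish while still pressing, with the bubble still centred. Leave the other things on the bench alone.

Things in the scene. Friction and masses are not known exactly. Their poses are not given: they have to be found in the camera images.
- level: Machinist's spirit level: dark metal block 160 mm long (x axis), 36 wide (y), 40 high, about 0.5 kg, upright on the bench. Origin: centre of its underside, which bears on a ground pad at each end. The yellow-green vial lies along x in a recess mid-top; from 32 to 80 mm either side of the middle the top is a flat shoulder to press on. Picked up by its long sides.
- bubble (a joint): Pale air bubble, 20 mm long, in the level's vial: offset of its middle along the level's x axis, in m; 0 = centred (its ends then clear the two black lines by 1.5 mm), at most 0.016 either way. It runs to the higher end, 1.5 mm per milliradian (1 mm per m) of tilt along x, and takes about 1 s to settle.
- machine: Key-cutting machine: grey base 300 x 430 mm, steel slideway along its front, carriage with two red vises at the left end, over it column and head, 0.39 m high. Stands on two feet at the left (+y) end and a jack at the right (-y) end; tilts about the line of the two feet. Origin: on the bench midway between those feet; x to the back, y left along the slideway. The jack end starts 3 to 6 mrad low.
- stand: What the machine stands on: its two black rubber feet (38 mm wide, 20 high) and the jack with its foot, screw and knob. Does not move. Origin: on the bench, 260 mm to the right (-y) of the line of the two feet and midway between them; axes as the machine's.
- way_mid (a point): Middle of the clear stretch of the slideway, on its flat steel top, 85 mm above the bench; axes as the machine's (y along the slideway). The top is 56 mm wide and clear for 110 mm towards -y (its end) and 140 mm towards +y (the carriage; its vises rise 65 mm above the top). The head hangs over from 143 mm towards +y, 194 mm above the top.
- jack_knob (a point): Axis of the jack's knob at half height, 85 mm above the bench, on a lug at the machine's right (-y) end; does not turn with the knob. Black knurled round knob, 40 mm wide, 22 high; lug top 54 mm above the bench; the slideway's end is 65 mm away along y. Clockwise from above raises the machine's right end: 2.25 mrad or 3.4 mm of bubble per rad. About 0.15 N m; stays as left; needs 1.3 to 2.6 rad.
- oil_bottle: Bystander: white oil bottle, 48 mm in diameter, 120 mm high, upright on the bench. Origin: centre of its underside.
- padlock: Bystander: brass padlock lying on the bench, 50 x 40 x 26 mm with a steel shackle on its +x side. Origin: centre of the body's underside.
- chip_brush: Bystander: small brush lying on the bench along its x axis. Origin: its underside.
- blank_box: Bystander: grey open box with partitions, 160 x 110 x 45 mm, left of the machine. Origin: centre of its underside.

How it is judged:
On the way, in this order (a step that is already met when the one before it is completed fails the run):
1. the level stands lengthwise on the clear slideway, let go, and its bubble shows that the machine is out of level (x of level in the frame of way_mid between -0.014 and 0.014 m and y of level in the frame of way_mid between -0.03 and 0.03 m and z of level in the frame of way_mid between -0.003 and 0.002 m and angle between the x axis of level and the y axis of way_mid, either way round below 0.12 rad and angle between the z axis of level and the z axis of way_mid, either way round below 0.03 rad and contact force between the fingers and level below 0.3 N and (value of joint bubble above 0.0025 m or value of joint bubble below -0.0025 m)), for 0.3 s.
2. the knob has been turned so that the bubble is centred within 2 mm, the level standing free on the slideway (x of level in the frame of way_mid between -0.014 and 0.014 m and y of level in the frame of way_mid between -0.03 and 0.03 m and z of level in the frame of way_mid between -0.003 and 0.002 m and angle between the x axis of level and the y axis of way_mid, either way round below 0.12 rad and angle between the z axis of level and the z axis of way_mid, either way round below 0.03 rad and contact force between the fingers and level below 0.3 N and value of joint bubble between -0.002 and 0.002 m), for 0.5 s.
At the end, for the whole second after the job is handed in: Fingers press the level, which bears on the slideway with 9.5 to 30 N in all (own weight 4 to 6 N); it lies flat and still, within 14 mm of the way's middle line, 30 mm of mid-stretch and 0.12 rad of its direction; bubble within 2 mm of centre; machine and knob untouched (x of level in the frame of way_mid between -0.014 and 0.014 m and y of level in the frame of way_mid between -0.03 and 0.03 m and z of level in the frame of way_mid between -0.003 and 0.002 m and angle between the x axis of level and the y axis of way_mid, either way round below 0.12 rad and angle between the z axis of level and the z axis of way_mid, either way round below 0.03 rad and value of joint bubble between -0.002 and 0.002 m and contact force between level and machine between 9.5 and 30 N and contact force between the fingers and level above 3 N and linear speed of level below 0.01 m/s and contact force between each of the arm, the fingers and stand below 0.5 N); the arm keeps its last pose, push and grip.
It fails at once if the level is dropped or slammed on the machine (more than 70 N) (contact force between level and machine above 70 N).
It fails at once if the level is tipped over (angle between level's own z axis and vertical above 0.6 rad).
It fails at once if a bystander is pushed more than 25 mm (distance of any of oil_bottle, padlock, chip_brush, blank_box from where it was at the start of the episode above 0.025 m).
It also fails if it takes over 64 s, if anything falls off the work surface, if the arm or the gripper's body presses on something with over 40 N, if the wrist force passes 120 N, or if a joint passes its speed limit or range.

## Working session

There is one attempt and no reset: what is moved stays moved. The work goes in short steps, each a Python script; the robot and the scene stay as the last script left them, time stands still between calls to the robot, and variables do not carry over. Pictures are saved under pics/ and viewed, and the job is handed in when it is done.

```bash
mkdir -p pics; ls; python3 - <<'E'
from workcell import r, command_gripper, optics
import cv2,numpy as np
for n in("side","top"):
    p,d=optics.get_image(n); cv2.imwrite(f"pics/{n}0.png",p[:,:,::-1]); np.save(f"pics/{n}0.npy",d)
    m=optics.camera_model(n); print(n,{k:np.round(np.array(v),4).tolist() for k,v in m.items()})
s=r.read_state(); print(s, r.tip_extent)
E
```

```text
pics
side {'K': [[543.2922, 0.0, 323.9822], [0.0, 543.2922, 235.5019], [0.0, 0.0, 1.0]], 'k1': -0.1, 'R': [[0.7467, -0.6651, 0.0106], [-0.402, -0.4639, -0.7895], [0.53, 0.5852, -0.6137]], 't': [-0.4174, 0.2894, 1.2106]}
top {'K': [[448.8067, 0.0, 316.7835], [0.0, 448.8067, 239.1012], [0.0, 0.0, 1.0]], 'k1': -0.1116, 'R': [[0.0211, -0.9994, 0.0282], [-0.9913, -0.0245, -0.1289], [0.1296, -0.0252, -0.9913]], 't': [-0.0109, 0.5561, 1.4788]}
{'time_s': 0.1, 'joint_positions': array([ 1.11101931e+00,  3.42696558e-01,  1.52490402e+00, -3.35863055e-05,
        1.27543183e+00, -1.46035482e-01]), 'dq': array([ 0.000721  , -0.00071665, -0.00364352,  0.0008241 , -0.00163449,
       -0.00010436]), 'tau': array([ 7.81005710e-04, -4.34450197e+01, -2.46492344e+01, -1.92076891e-04,
        4.70069703e-03, -8.07797119e-05]), 'eef_pos': array([0.16188531, 0.49907683, 0.25567896]), 'eef_rot': array([ 1.56223287e-01,  9.87721502e-01, -6.91895711e-04, -1.99405083e-04]), 'contact_force': array([ 0.04709769, -0.47674878, -0.70305129]), 'torque': array([ 0.0192009 , -0.02936122, -0.02983489]), 'grip_width': 0.08542492510695167} 0.025
```

View pics/side0.png

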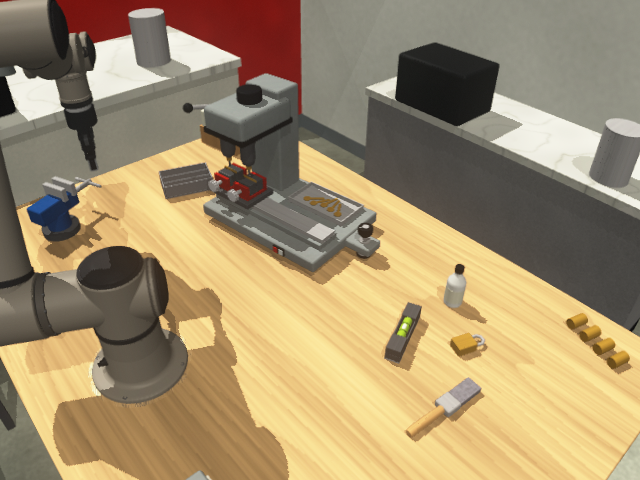

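View pics/top0.png

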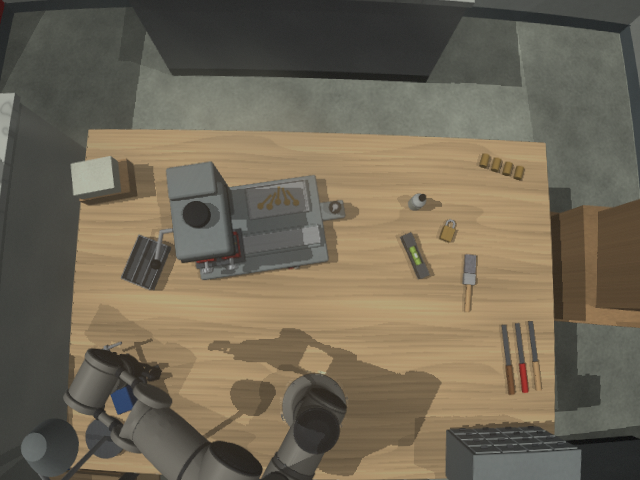

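The side view shows the level near (404,332), the slideway from about (255,195) to (330,235), and the knob at about (365,230). In the top view the level is at (415,256) and the knob at (335,208). I'll zoom in next.

```bash
cat > h.py <<'E'
from workcell import r, command_gripper, optics
import cv2,numpy as np
from scipy.spatial.transform import Rotation as Ro
def ray(n,uv):
    m=optics.camera_model(n);K=np.array(m['K'],float);k=m['k1'];R=np.array(m['R']);t=np.array(m['t'])
    p=cv2.undistortPoints(np.array(uv,float).reshape(-1,1,2),K,np.array([k,0,0,0.]))[:,0]
    d=np.c_[p,np.ones(len(p))]; return -R.T@t, d@R, d
def onz(n,uv,z):
    c,d,_=ray(n,uv); return c+d*((z-c[2])/d[:,2])[:,None]
def dep(n,uv,D):
    c,d,_=ray(n,uv); return c+d*np.array([D[int(round(v)),int(round(u))] for u,v in uv])[:,None]
def proj(n,X):
    m=optics.camera_model(n);X=np.atleast_2d(X)
    return cv2.projectPoints(X.astype(float),cv2.Rodrigues(np.array(m['R']))[0],np.array(m['t'],float),np.array(m['K'],float),np.array([m['k1'],0,0,0.]))[0][:,0]
def crop(p,x0,y0,w,h,s,f):
    cv2.imwrite(f,cv2.resize(p[y0:y0+h,x0:x0+w,::-1],None,fx=s,fy=s,interpolation=cv2.INTER_CUBIC))
E
python3 - <<'E'
import cv2
for n,(x,y,w,h),o in(("top0",(190,160,160,120),"a"),("top0",(390,180,100,75*1+30),"b"),("side0",(190,130,200,150),"c"),("side0",(370,250,120,120),"d")):
    p=cv2.imread(f"pics/{n}.png")[y:y+h,x:x+w]; s={'a':5,'b':5,'c':4,'d':5}[o]
    cv2.imwrite(f"pics/z{o}.png",cv2.resize(p,None,fx=s,fy=s,interpolation=cv2.INTER_CUBIC))
E
```

```text
(no output)
```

View pics/za.png

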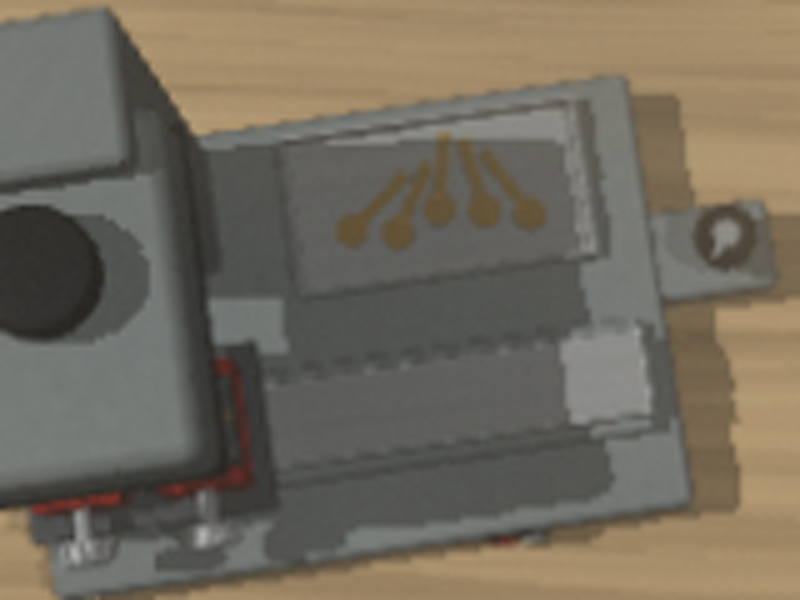

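View pics/zb.png

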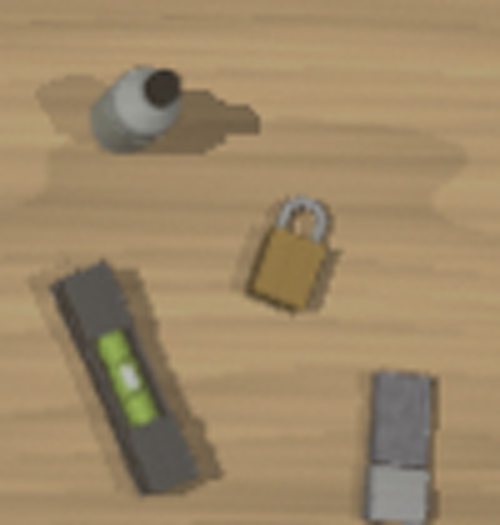

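View pics/zc.png

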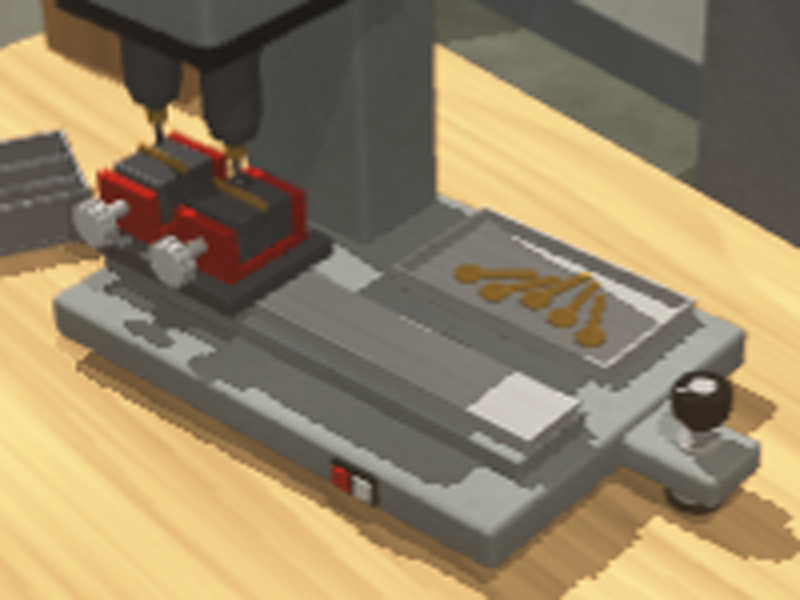

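View pics/zd.png

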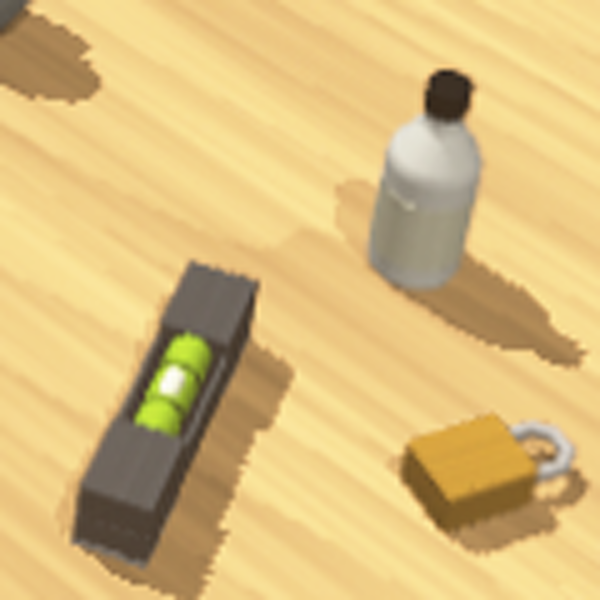

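```bash
python3 - <<'E'
from h import *
np.set_printoptions(precision=4,suppress=True)
T=lambda L,x,y,s:[(u/s+x-0.4,v/s+y-0.4) for u,v in L]
lt=T([(52,285),(103,262),(198,470),(148,493)],390,180,5); ls=T([(192,262),(260,285),(155,505),(88,488)],370,250,5)
Dt=np.load("pics/top0.npy");Ds=np.load("pics/side0.npy")
for n,p,D in(("top",lt,Dt),("side",ls,Ds)):
    X=onz(n,p,.04); c=X.mean(0); a=(X[0]+X[1]-X[2]-X[3])/2; print(n,c,np.linalg.norm(a),np.arctan2(a[1],a[0]),np.linalg.norm(X[0]-X[1]),np.linalg.norm(X[2]-X[3]))
    uv=proj(n,c); print(dep(n,np.r_[uv,proj(n,c+a*.35),proj(n,c-a*.35)],D))
wt=T([(280,380),(645,325),(655,412),(280,465)],190,160,5); ws=T([(583,400),(530,440)],190,130,4)
X=onz("top",wt,.085); print("wt",X, "w",np.linalg.norm(X[1]-X[2]),[np.arctan2(*(X[i]-X[j])[[1,0]]) for i,j in((0,1),(3,2))]); print(dep("top",T([(320,420),(500,390),(610,370)],190,160,5),Dt))
X=onz("side",ws,.085); print("ws",X)
print(dep("side",T([(350,310),(440,360),(520,400)],190,130,4),Ds))
print("knob",onz("top",T([(725,237)],190,160,5),.096),dep("top",T([(725,237)],190,160,5),Dt))
print("knob s",onz("side",T([(702,400)],190,130,4),.085),dep("side",T([(702,385)],190,130,4),Ds))
# lug/base edges, right edge of base top in top view: (625,78)->(690,500)
X=onz("top",T([(625,78),(690,500)],190,160,5),.062);a=X[0]-X[1];print("base right edge dir",np.arctan2(a[1],a[0]),np.linalg.norm(a))
E
```

```text
top [ 0.5095 -0.3311  0.04  ] 0.15466694276322285 0.4345509537829627 0.03908680198659408 0.038147102728262446
[[ 0.5097 -0.3318  0.0372]
 [ 0.5587 -0.3085  0.039 ]
 [ 0.4602 -0.3533  0.0422]]
side [ 0.5093 -0.3379  0.04  ] 0.15443469289263212 0.4097727801941569 0.03490884151939388 0.030615855900135006
[[ 0.5097 -0.3376  0.0395]
 [ 0.559  -0.3163  0.0399]
 [ 0.4605 -0.3589  0.039 ]]
wt [[ 0.5556  0.2357  0.085 ]
 [ 0.5979 -0.0018  0.085 ]
 [ 0.5406 -0.0095  0.085 ]
 [ 0.4999  0.2334  0.085 ]] w 0.057853729257540086 [np.float64(1.7471693237377677), np.float64(1.7367476939305129)]
[[0.5298 0.2084 0.0862]
 [0.5527 0.092  0.0834]
 [0.5687 0.0203 0.0767]]
ws [[ 0.5963 -0.003   0.085 ]
 [ 0.5402 -0.0122  0.085 ]]
[[0.5455 0.1889 0.0813]
 [0.5559 0.1    0.081 ]
 [0.565  0.026  0.0839]]
knob [[ 0.6559 -0.0528  0.096 ]] [[ 0.6562 -0.0529  0.0946]]
knob s [[ 0.6575 -0.0559  0.085 ]] [[ 0.6597 -0.0529  0.095 ]]
base right edge dir 0.17052026689355398 0.28959858597886323
```

```bash
cat >> h.py <<'E'
np.set_printoptions(precision=4,suppress=True)
def q(psi):
    f=(psi+np.pi/2)/2; return np.array([np.cos(f),np.sin(f),0,0])
WY=1.742; yv=np.array([np.cos(WY),np.sin(WY),0]); xv=np.array([np.sin(WY),-np.cos(WY),0])
WM=np.array([.550,.102,.085]); KN=np.array([.6567,-.0545,.085]); LV=np.array([.5095,-.335,0]); LY=.42
E
python3 - <<'E'
from h import *
print(Ro.from_quat(q(1.257)).as_matrix()[:,1],np.cos(1.257),np.sin(1.257))
for nm,p,ps in(("pick",LV+[0,0,.034],[LY+np.pi/2,LY-np.pi/2]),("place",WM-.012*yv+[0,0,.034],[WY+np.pi/2,WY-np.pi/2]),("press",WM+[0,0,.05],[WY,WY-np.pi]),("knob",KN,[-3,-2.5,-2,-1.5,-1,-.5,0,.5,1,1.5,2,2.5,3])):
    for s in ps: print(nm,round(s,2),r.solve_ik(p,q(s)))
D=np.load("pics/top0.npy")
for uv in[(640,480),(640,200),(700,270),(760,230),(600,540)]: pass
print(dep("top",[(190+u/5,160+v/5) for u,v in[(640,480),(630,280),(610,120),(690,275),(620,480)]],D))
print(r.read_state()['time_s'])
E
```

```text
[0.3087 0.9512 0.    ] 0.3086717989436008 0.9511686078382324
pick 1.99 [-0.7073  0.7359  1.5177 -0.      0.888  -2.6981]
pick -1.15 [-0.7073  0.7359  1.5177 -0.      0.888   0.4435]
place 3.31 [ 0.0249  0.5462  1.6081 -0.      0.9873  2.9953]
place 0.17 [ 0.0249  0.5462  1.6081 -0.      0.9873 -0.1463]
press 1.74 [ 0.0464  0.526   1.5919 -0.      1.0237 -1.6956]
press -1.4 [ 0.0464  0.526   1.5919 -0.      1.0237  1.446 ]
knob -3 [-0.199   0.7443  1.3231 -0.      1.0742  2.801 ]
knob -2.5 [-0.199   0.7443  1.3231 -0.      1.0742  2.301 ]
knob -2 [-0.199   0.7443  1.3231 -0.      1.0742  1.801 ]
knob -1.5 [-0.199   0.7443  1.3231 -0.      1.0742  1.301 ]
knob -1 [-0.199   0.7443  1.3231 -0.      1.0742  0.801 ]
knob -0.5 [-0.199   0.7443  1.3231 -0.      1.0742  0.301 ]
knob 0 [-0.199   0.7443  1.3231 -0.      1.0742 -0.199 ]
knob 0.5 [-0.199   0.7443  1.3231 -0.      1.0742 -0.699 ]
knob 1 [-0.199   0.7443  1.3231 -0.      1.0742 -1.199 ]
knob 1.5 [-0.199   0.7443  1.3231 -0.      1.0742 -1.699 ]
knob 2 [-0.199   0.7443  1.3231 -0.      1.0742 -2.199 ]
knob 2.5 [-0.199   0.7443  1.3231 -0.      1.0742 -2.699 ]
knob 3 [-0.199   0.7443  1.3231 -0.      1.0742  3.0842]
[[ 0.4979 -0.0031  0.048 ]
 [ 0.6326  0.0065  0.0505]
 [ 0.7417  0.0226  0.0554]
 [ 0.6389 -0.0343  0.0411]
 [ 0.4972  0.0103  0.0523]]
0.1
```

```bash
python3 - <<'E'
from h import *
r.move_straight([.165,.33,.36],speed=.3)
r.reach([.36,0,.36],q(.5))
r.reach(LV+[0,0,.17],q(-np.pi/2+LY))
p,d=optics.get_image("side");crop(p,300,180,200,180,4,"pics/pre1.png")
print(r.read_state()['time_s'],r.read_state()['eef_pos'])
E
```

```text
3.9083 [ 0.5101 -0.3341  0.171 ]
```

View pics/pre1.png

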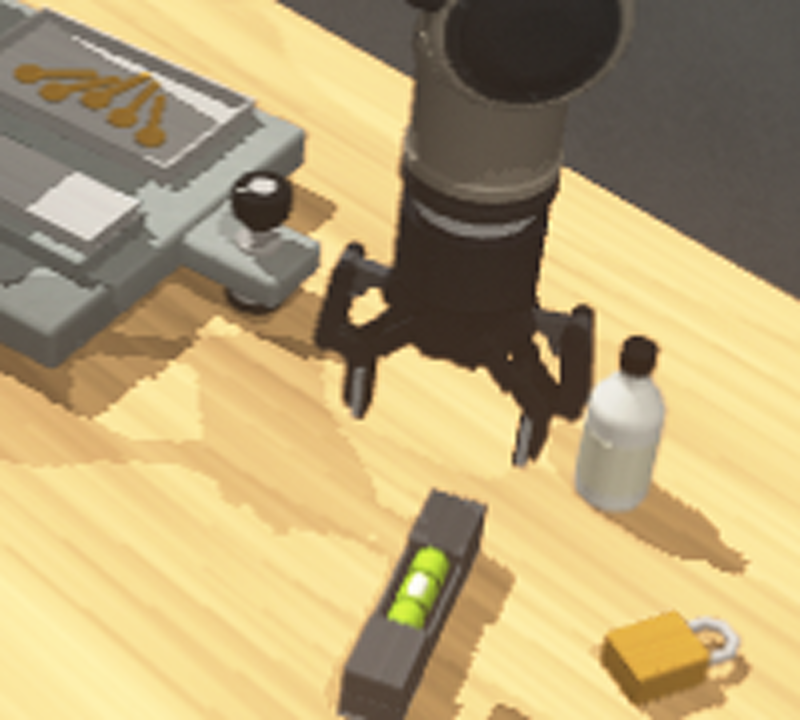

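The open gripper hangs above the level with its jaws across it. The level's middle is at about (420,590) in the crop, so the line-up is good.

```bash
python3 - <<'E'
from h import *
o=q(-np.pi/2+LY)
print(r.move_straight(LV+[0,0,.034],o,speed=.12,max_force=15))
command_gripper(.02,force=50)
s=r.read_state();print(s['grip_width'],s['eef_pos'],s['contact_force'])
r.move_straight(LV+[0,0,.2],o,speed=.12)
s=r.read_state();print(s['time_s'],s['grip_width'],s['contact_force'])
for n in("side","top"):
  p,d=optics.get_image(n)
  if n=="side": crop(p,300,180,200,180,4,"pics/g1.png")
  else: crop(p,350,170,150,112,5,"pics/g1t.png")
E
```

```text
False
0.035204684149157735 [ 0.5096 -0.335   0.0345] [-0.1055  0.9117  5.6095]
7.2417 0.0351706685901736 [ 0.2107 -0.0772 -4.8166]
```

View pics/g1.png

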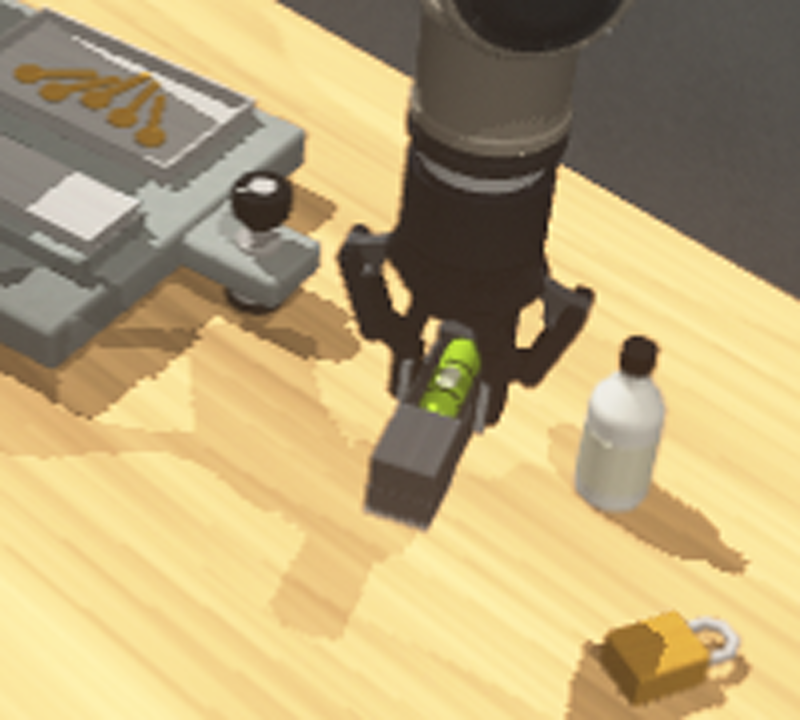

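View pics/g1t.png

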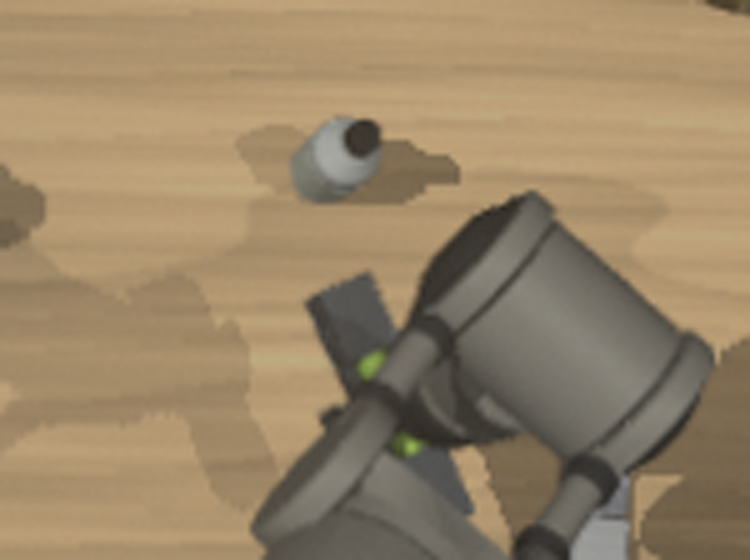

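```bash
python3 - <<'E'
from h import *
o=q(WY-np.pi/2); P=WM-.012*yv
r.reach(P+[0,0,.13],o)
s=r.read_state();print(s['time_s'],s['eef_pos'],s['contact_force'])
print(r.move_straight(P+[0,0,.05],o,speed=.1,max_force=8))
for n in("side","top"):
  p,d=optics.get_image(n)
  if n=="side": crop(p,190,80,200,180,4,"pics/p1.png")
  else: crop(p,190,160,160,120,5,"pics/p1t.png")
E
```

```text
8.9167 [0.5524 0.0891 0.2149] [ 0.5949 -0.2772 -4.504 ]
False
```

View pics/p1.png

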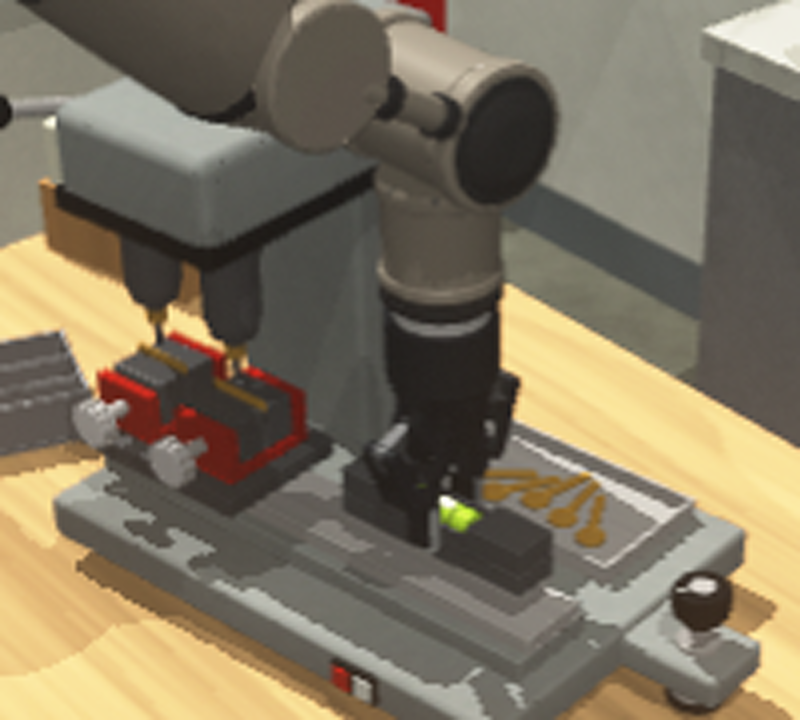

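View pics/p1t.png

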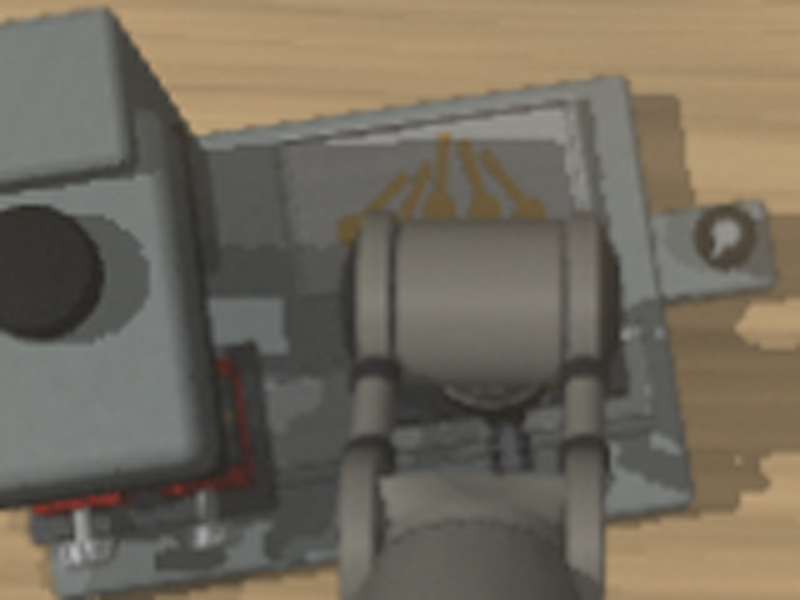

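The level hangs above the slideway and lines up with it. Its near end is at about (520,560) and the vial at (455,515). I'll lower it slowly now.

```bash
python3 - <<'E'
from h import *
o=q(WY-np.pi/2); P=WM-.012*yv
print(r.move_straight(P+[0,0,.028],o,speed=.02,max_force=5))
s=r.read_state();print(s['time_s'],s['eef_pos'],s['contact_force'],s['torque'])
p=s['eef_pos']
command_gripper(.05)
s=r.read_state();print(s['time_s'],s['grip_width'],s['contact_force'])
command_gripper(.085)
r.move_straight(p+[0,0,.12],o,speed=.2)
r.reach(KN+[-.05,-.1,.2],q(-.5))
print(r.read_state()['time_s'])
for n in("side","top"):
  p,d=optics.get_image(n);cv2.imwrite(f"pics/{n}1.png",p[:,:,::-1])
  if n=="side": crop(p,190,80,200,180,4,"pics/p2.png")
  else: crop(p,190,160,160,120,5,"pics/p2t.png")
E
```

```text
True
10.775 [0.552  0.0901 0.118 ] [0.3747 0.2139 4.5743] [0.229  0.0091 0.0214]
11.075 0.050086261178898084 [-0.371   0.0838  0.133 ]
13.275
```

View pics/p2.png

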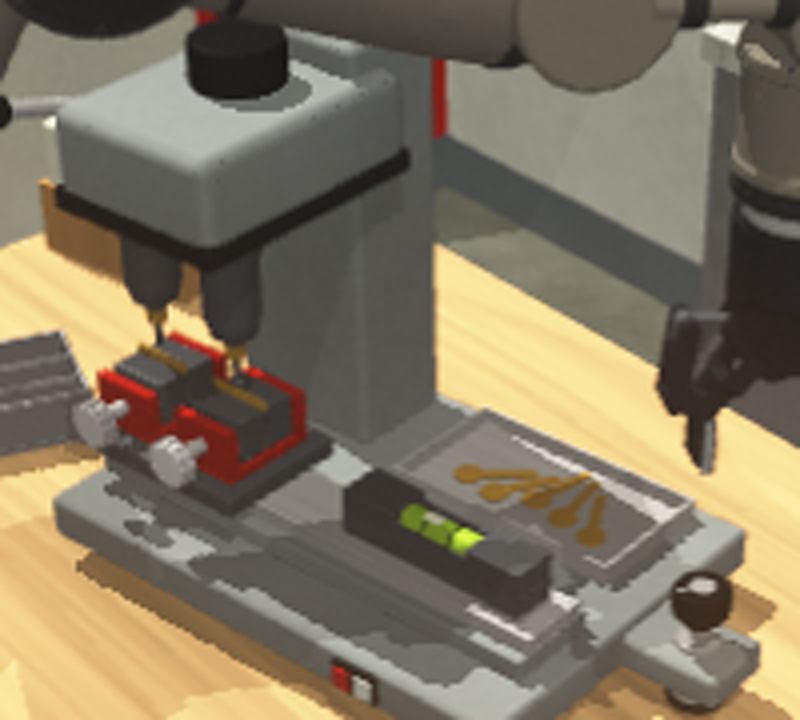

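View pics/p2t.png

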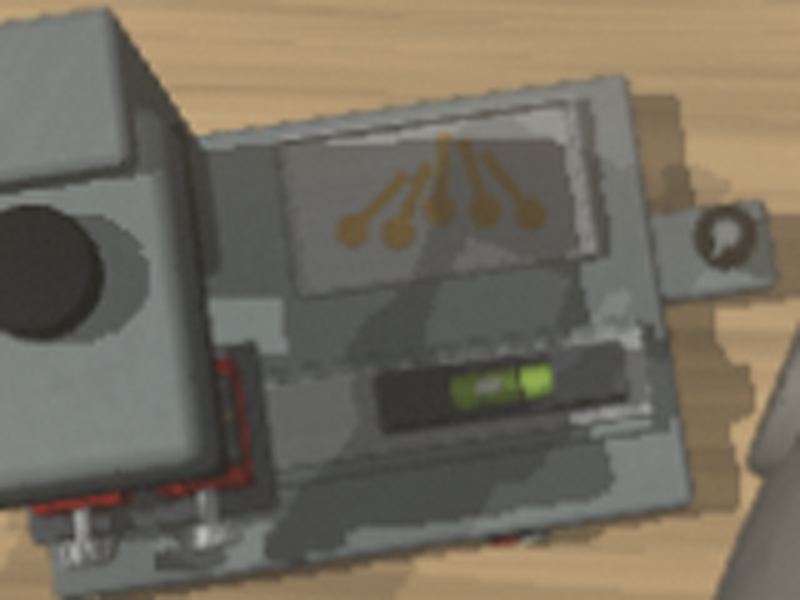

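The level stands on the slideway, let go. In the top view the vial runs from x = 450 to 553, and the bubble is left of its middle at about 490, towards +y. Next I'll measure it.

```bash
cat >> h.py <<'E'
def prof(n,p,C,ax,z,half=.05,lat=.004,N=201):
    """B/G colour ratio along level axis ax through C at height z"""
    s=np.linspace(-half,half,N);l=np.linspace(-lat,lat,9);lv=np.array([-ax[1],ax[0],0])
    X=np.array([[C[0],C[1],z]])+0
    pts=(X[None]+s[:,None,None]*ax+l[None,:,None]*lv).reshape(-1,3)
    uv=proj(n,pts).astype(np.float32).reshape(N,9,2)
    im=cv2.remap(p,uv[...,0],uv[...,1],cv2.INTER_LINEAR).astype(float)
    m=im.mean(1); return s,m[:,2]/(m[:,1]+1),m   # p is RGB
def bub(n,p,C,ax,z,show=False):
    s,b,m=prof(n,p,C,ax,z)
    if show: print(n,[(round(x*1000),round(v,2)) for x,v in zip(s[::5],b[::5])])
    # vial: low ratio region ends; bubble: high ratio inside
    sat=b<.55
    i=np.where(sat)[0]; a,e=s[i[0]],s[i[-1]]
    k=(s>a)&(s<e); w=np.clip(b[k]-.35,0,None); 
    return a,e,(a+e)/2,(w*s[k]).sum()/max(w.sum(),1e-6),w.sum()
E
python3 - <<'E'
from h import *
I=lambda f:np.ascontiguousarray(cv2.imread(f)[:,:,::-1])
ax0=np.array([np.cos(LY),np.sin(LY),0])
for n in("top","side"):
    print("bench",n,bub(n,I(f"pics/{n}0.png"),LV,ax0,.036,True))
C=WM-.012*yv
for n in("top","side"):
    print("way",n,bub(n,I(f"pics/{n}1.png"),C,yv,.085+.036,True))
cor=[(190+u/5-.4,160+v/5-.4) for u,v in[(378,375),(622,347),(627,402),(384,432)]]
X=onz("top",cor,.125);print(X,X.mean(0),[(X.mean(0)-WM)@v for v in(xv,yv)])
cor=[(190+u/4-.4,80+v/4-.4) for u,v in[(372,468),(553,553),(516,580),(342,490)]]
X=onz("side",cor,.125);print(X,X.mean(0),[(X.mean(0)-WM)@v for v in(xv,yv)])
E
```

```text
top [(-50, np.float64(0.93)), (-48, np.float64(0.94)), (-45, np.float64(0.93)), (-42, np.float64(0.93)), (-40, np.float64(0.93)), (-38, np.float64(0.93)), (-35, np.float64(0.88)), (-32, np.float64(0.69)), (-30, np.float64(0.55)), (-28, np.float64(0.49)), (-25, np.float64(0.49)), (-23, np.float64(0.49)), (-20, np.float64(0.49)), (-18, np.float64(0.49)), (-15, np.float64(0.5)), (-13, np.float64(0.52)), (-10, np.float64(0.58)), (-8, np.float64(0.72)), (-5, np.float64(0.82)), (-3, np.float64(0.88)), (0, np.float64(0.9)), (2, np.float64(0.89)), (5, np.float64(0.86)), (8, np.float64(0.77)), (10, np.float64(0.64)), (12, np.float64(0.54)), (15, np.float64(0.51)), (18, np.float64(0.49)), (20, np.float64(0.49)), (22, np.float64(0.48)), (25, np.float64(0.49)), (27, np.float64(0.49)), (30, np.float64(0.5)), (32, np.float64(0.6)), (35, np.float64(0.77)), (38, np.float64(0.91)), (40, np.float64(0.93)), (42, np.float64(0.93)), (45, np.float64(0.93)), (48, np.float64(0.93)), (50, np.float64(0.93))]
bench top (np.float64(-0.030000000000000002), np.float64(0.0315), np.float64(0.0007499999999999989), n
[... 3239 characters left out ...]
.65)), (35, np.float64(0.85)), (38, np.float64(0.89)), (40, np.float64(0.9)), (42, np.float64(0.9)), (45, np.float64(0.9)), (48, np.float64(0.9)), (50, np.float64(0.9))]
way side (np.float64(-0.0325), np.float64(0.0315), np.float64(-0.0005000000000000004), np.float64(0.00790527699917224), np.float64(15.88632106310331))
[[0.5549 0.1682 0.125 ]
 [0.5768 0.0137 0.125 ]
 [0.5415 0.0097 0.125 ]
 [0.5186 0.1631 0.125 ]] [0.548  0.0887 0.125 ] [np.float64(-0.00427891935788923), np.float64(-0.01278098898344044)]
[[0.5518 0.1688 0.125 ]
 [0.5799 0.01   0.125 ]
 [0.5415 0.0036 0.125 ]
 [0.5191 0.1608 0.125 ]] [0.5481 0.0858 0.125 ] [np.float64(-0.004674916033213912), np.float64(-0.015637884385882973)]
```

The bubble is about 8.9 mm towards +y, with both cameras in agreement. That calls for about 2.6 rad clockwise. On the bench the same method reads about 0, as it should.

```bash
cat >> h.py <<'E'
def bub2(n,p,C,ax,z):
    s,b,m=prof(n,p,C,ax,z); lo=np.percentile(b,15)
    out=(np.median(b[s<-.042])+np.median(b[s>.042]))/2; h=(lo+out)/2
    c=np.where(np.diff(np.sign(b-h)))[0]; x=s[c]+(h-b[c])/(b[c+1]-b[c])*(s[1]-s[0])
    return np.round(x*1000,1)
E
python3 - <<'E'
from h import *
K=KN.copy();K[2]=.089
r.reach(K+[0,0,.08],q(1.3))
print(r.move_straight(K,q(1.3),speed=.12,max_force=10))
s=r.read_state();print(s['contact_force'],s['eef_pos'])
command_gripper(.02,force=30)
s=r.read_state();print(s['time_s'],s['grip_width'],s['contact_force'],s['joint_positions'])
p,d=optics.get_image("side");cv2.imwrite("pics/k1f.png",p[:,:,::-1]);crop(p,240,80,200,180,4,"pics/k1.png")
E
```

```text
False
[-0.2172 -0.5918  0.5308] [ 0.6572 -0.0547  0.0898]
16.1167 0.03918536659182056 [0.327  5.3754 4.0151] [-0.1975  0.7383  1.3191  0.0027  1.0824 -1.4991]
```

View pics/k1.png

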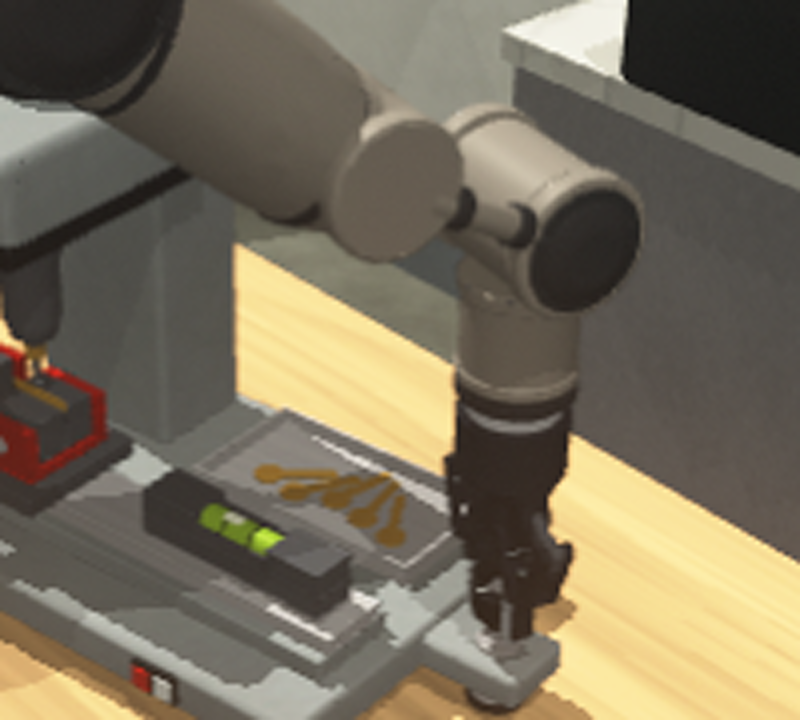

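```bash
python3 - <<'E'
from h import *
j=r.solve_ik([.6567,-.0545,.0895],q(1.3))
j=np.array(j)
for a in(.8,1.6,2.4):
    t=j.copy();t[5]+=a;r.movej(t);s=r.read_state();print(s['time_s'],s['contact_force'],s['torque'],s['grip_width'],s['joint_positions'][5])
r.hold(2.0)
C=WM-.013*yv-.0045*xv
for n in("side","top"):
  p,d=optics.get_image(n);cv2.imwrite(f"pics/{n}2.png",p[:,:,::-1]);print(n,bub2(n,p,C,yv,.121))
  if n=="side": crop(p,240,80,200,180,4,"pics/k2.png")
  else: crop(p,190,160,160,120,5,"pics/k2t.png")
I=lambda f:np.ascontiguousarray(cv2.imread(f)[:,:,::-1])
for n in("side","top"):print("old",n,bub2(n,I(f"pics/{n}1.png"),C,yv,.121))
E
```

```text
16.95 [4.5527 8.3173 1.0685] [ 1.314  -0.6993 -0.0977] 0.0390822417140303 -0.6988193544238921
17.7333 [ 9.0948  8.846  -1.2341] [ 1.4082 -1.3136 -0.0434] 0.039034603091037214 0.10122959825681387
18.5167 [11.957   7.1608 -4.1475] [ 0.948  -1.8522 -0.0591] 0.03881305731046247 0.9012573512085172
side [-30.3   2.5   5.5  34.7]
top [-30.9  -3.4   7.9  34.6]
old side [-32.5   2.3  14.8  33.2]
old top [-32.1   4.2  15.8  33.8]
```

View pics/k2.png

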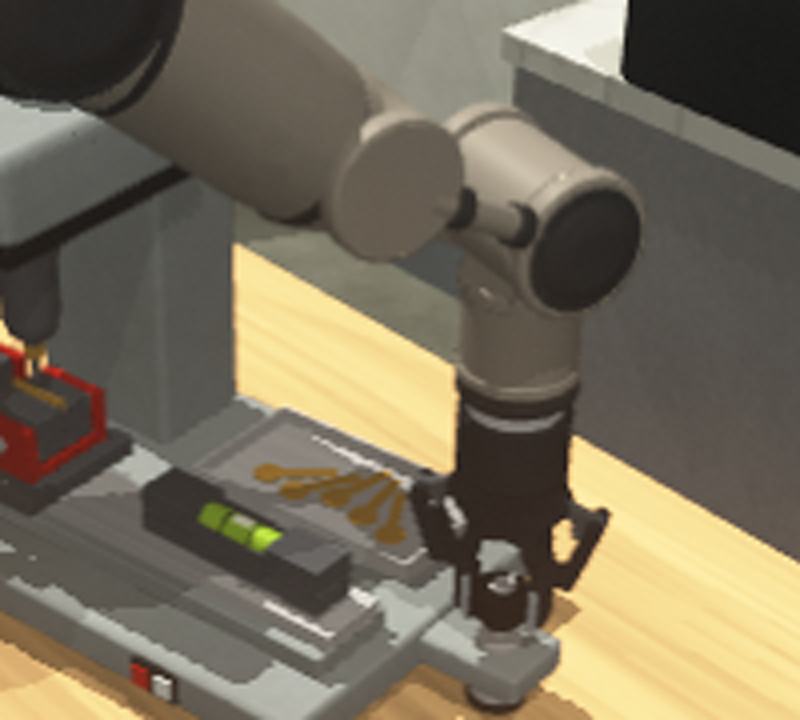

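View pics/k2t.png

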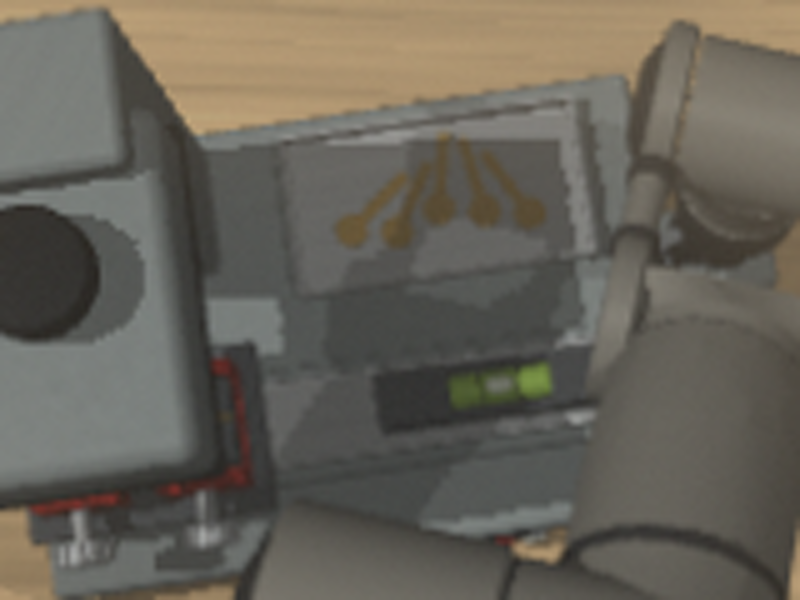

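```bash
python3 - <<'E'
from h import *
I=lambda f:np.ascontiguousarray(cv2.imread(f)[:,:,::-1])
for k in(1,2):
 for n in("side","top"):
  for lt in(-.004,-.002,0,.002,.004):
    x=bub2(n,I(f"pics/{n}{k}.png"),WM-.013*yv+lt*xv,yv,.121)
    print(k,n,lt,x, round((x[1]+x[-2]-x[0]-x[-1])/2,2))
for n in("side","top"):
  for lt in(-.004,-.002,0,.002,.004):
    x=bub2(n,I(f"pics/{n}0.png"),LV+lt*np.array([-np.sin(LY),np.cos(LY),0]),np.array([np.cos(LY),np.sin(LY),0]),.036);print('bench',n,lt,x, round((x[1]+x[-2]-x[0]-x[-1])/2,2))
crop(I("pics/side2.png"),280,195,50,35,16,"pics/k2z.png")
E
```

```text
1 side -0.004 [-32.6   2.   15.2  33.3] 8.25
1 side -0.002 [-32.6   1.4  16.3  33.4] 8.45
1 side 0 [-32.5   1.2  16.9  33.3] 8.65
1 side 0.002 [-32.5   1.3  17.1  33.1] 8.9
1 side 0.004 [-32.3   1.6  17.1  32.8] 9.1
1 top -0.004 [-32.1   3.4  16.2  33.8] 8.95
1 top -0.002 [-32.1   2.3  17.1  33.8] 8.85
1 top 0 [-32.1   2.   17.2  33.7] 8.8
1 top 0.002 [-32.    2.2  16.8  33.6] 8.7
1 top 0.004 [-31.9   3.1  15.9  33.5] 8.7
2 side -0.004 [-30.3  -3.3   6.6  34.7] -0.55
2 side -0.002 [-30.2  -5.1   8.9  34.9] -0.45
2 side 0 [-30.2  -5.8   9.8  35. ] -0.4
2 side 0.002 [-30.1  -5.9  10.4  34.9] -0.15
2 side 0.004 [-29.8  -5.7  10.5  34.7] -0.05
2 top -0.004 [-31.   -3.9   8.4  34.6] 0.45
2 top -0.002 [-31.2  -5.   10.1  34.6] 0.85
2 top 0 [-31.3  -5.4  10.3  34.6] 0.8
2 top 0.002 [-31.4  -4.9  10.1  34.6] 1.0
2 top 0.004 [-31.4  -3.7   8.9  34.5] 1.05
bench side -0.004 [-31.2  -6.5   8.1  34.1] -0.65
bench side -0.002 [-31.3  -7.6   9.8  34.3] -0.4
bench side 0 [-31.3  -7.7  10.4  34.5] -0.25
bench side 0.002 [-31.5  -7.2  10.2  34.3] 0.1
bench side 0.004 [-31.4  -5.7   9.3  33.8] 0.6
bench top -0.004 [-32.   -6.9   7.9  34. ] -0.5
bench top -0.002 [-32.4  -7.7   8.5  34.2] -0.5
bench top 0 [-32.7  -7.7   8.7  34.2] -0.25
bench top 0.002 [-32.9  -6.8   8.2  34.1] 0.1
bench top 0.004 [-32.9  -4.7   6.6  34. ] 0.4
```

View pics/k2z.png

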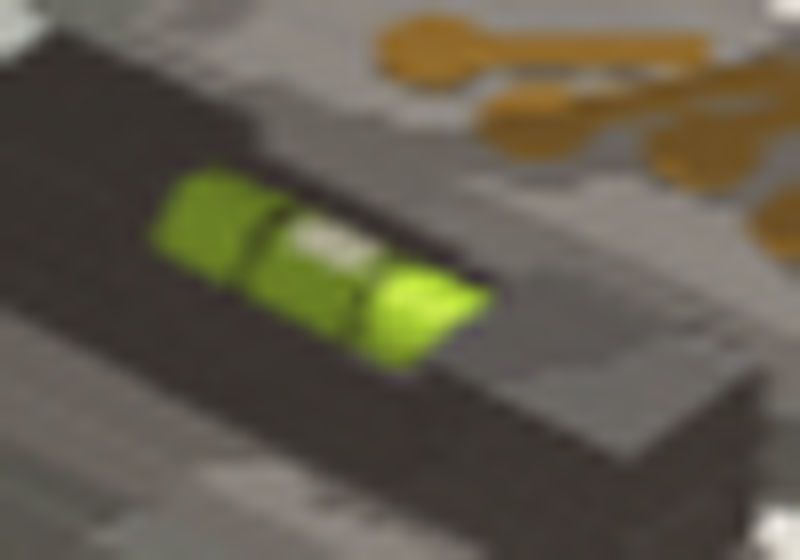

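Both lines are visible and the bubble sits between them: side -0.3 mm, top +0.8 mm, and 0.6 mm expected from the turn. I'll trim by 0.12 rad, let go and check again.

```bash
python3 - <<'E'
from h import *
t=np.array(r.solve_ik([.6567,-.0545,.0895],q(1.3)));t=np.array(r.read_state()['joint_positions']);
t[5]+=.12;r.movej(t)
command_gripper(.085)
pp=r.read_state()['eef_pos']
r.move_straight(pp+[0,0,.11],speed=.2)
r.reach(KN+[-.05,-.1,.2],q(-.5))
r.hold(1.0)
print(r.read_state()['time_s'],r.read_state()['contact_force'])
v=[]
for k in range(3):
 for n in("side","top"):
  p,d=optics.get_image(n)
  for lt in(-.003,0,.003):
    x=bub2(n,p,WM-.013*yv+lt*xv,yv,.121); v.append((x[1]+x[-2]-x[0]-x[-1])/2)
  print(n,x,np.round(v[-3:],2))
  cv2.imwrite(f"pics/{n}3.png",p[:,:,::-1])
  if n=="side": crop(p,230,180,120,90,6,"pics/k3.png")
  else: crop(p,230,210,100,60,7,"pics/k3t.png")
E
```

```text
23.9417 [-0.1213 -0.3747 -0.0291]
side [-30.1  -6.   10.7  34.7] [-1.1  -0.45  0.05]
top [-31.3  -4.6   9.8  34.6] [0.95 1.   0.95]
side [-30.1  -5.9  10.7  34.7] [-1.1 -0.5  0.1]
top [-31.3  -4.5   9.9  34.4] [0.85 1.05 1.15]
side [-30.   -6.   10.8  34.7] [-1.1  -0.4   0.05]
top [-31.3  -4.4   9.8  34.4] [0.8  1.15 1.15]
```

View pics/k3.png

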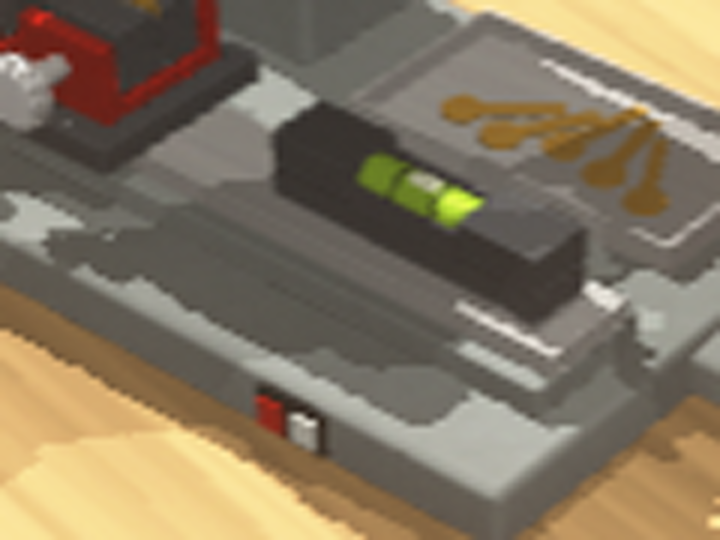

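View pics/k3t.png

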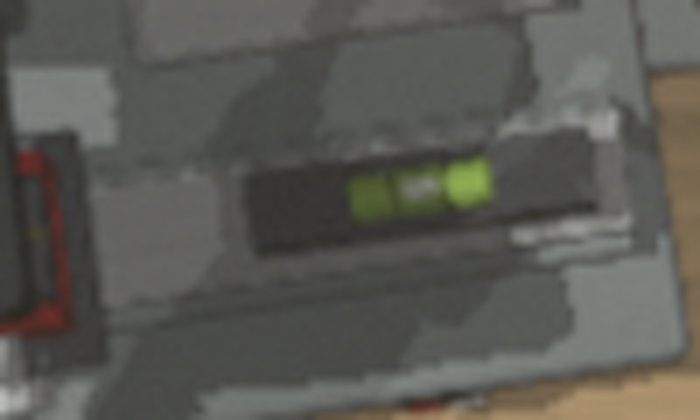

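```bash
python3 - <<'E'
from h import *
I=lambda f:np.ascontiguousarray(cv2.imread(f)[:,:,::-1])
a=I("pics/side3.png")[200:222,285:315];b=I("pics/top3.png")[228:245,275:305]
for nm,x in(("a",a),("b",b)): cv2.imwrite(f"pics/m{nm}.png",cv2.resize(np.clip(x[:,:,::-1]*1.5,0,255).astype(np.uint8),None,fx=24,fy=24,interpolation=cv2.INTER_NEAREST))
# rows: full-color profiles
for n in("side","top"):
    for f,C,ax,z in((f"pics/{n}0.png",LV,np.array([np.cos(LY),np.sin(LY),0]),.036),(f"pics/{n}3.png",WM-.0125*yv+.002*xv,yv,.121)):
        s,bb,m=prof(n,I(f),C,ax,z,half=.04,lat=.002,N=65); print(f); print([(round(x*1000,1),round(v,2),int(g)) for x,v,g in zip(s,bb,m[:,1])][8:58:2])
E
```

```text
pics/side0.png
[(np.float64(-30.0), np.float64(0.42), 179), (np.float64(-27.5), np.float64(0.29), 218), (np.float64(-25.0), np.float64(0.26), 228), (np.float64(-22.5), np.float64(0.26), 228), (np.float64(-20.0), np.float64(0.26), 228), (np.float64(-17.5), np.float64(0.26), 229), (np.float64(-15.0), np.float64(0.27), 219), (np.float64(-12.5), np.float64(0.28), 200), (np.float64(-10.0), np.float64(0.36), 193), (np.float64(-7.5), np.float64(0.68), 225), (np.float64(-5.0), np.float64(0.85), 243), (np.float64(-2.5), np.float64(0.93), 248), (np.float64(0.0), np.float64(0.94), 248), (np.float64(2.5), np.float64(0.93), 248), (np.float64(5.0), np.float64(0.93), 248), (np.float64(7.5), np.float64(0.87), 244), (np.float64(10.0), np.float64(0.67), 221), (np.float64(12.5), np.float64(0.41), 191), (np.float64(15.0), np.float64(0.28), 197), (np.float64(17.5), np.float64(0.26), 222), (np.float64(20.0), np.float64(0.26), 229), (np.float64(22.5), np.float64(0.26), 229), (np.float64(25.0), np.float64(0.26), 229), (np.float64(27.5), np.float64(0.26), 229), (np.float64(30.0), np.float64(0.28), 213)]
pics
[... 2566 characters left out ...]
, np.float64(0.54), 123), (np.float64(-7.5), np.float64(0.66), 116), (np.float64(-5.0), np.float64(0.76), 119), (np.float64(-2.5), np.float64(0.83), 121), (np.float64(0.0), np.float64(0.85), 116), (np.float64(2.5), np.float64(0.84), 110), (np.float64(5.0), np.float64(0.84), 108), (np.float64(7.5), np.float64(0.81), 104), (np.float64(10.0), np.float64(0.74), 93), (np.float64(12.5), np.float64(0.59), 80), (np.float64(15.0), np.float64(0.59), 78), (np.float64(17.5), np.float64(0.56), 86), (np.float64(20.0), np.float64(0.55), 91), (np.float64(22.5), np.float64(0.55), 91), (np.float64(25.0), np.float64(0.54), 91), (np.float64(27.5), np.float64(0.53), 91), (np.float64(30.0), np.float64(0.56), 87)]
```

View pics/ma.png

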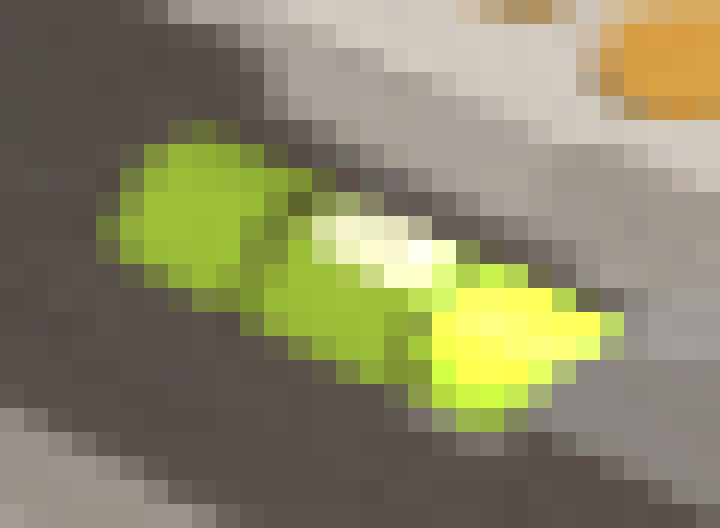

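View pics/mb.png

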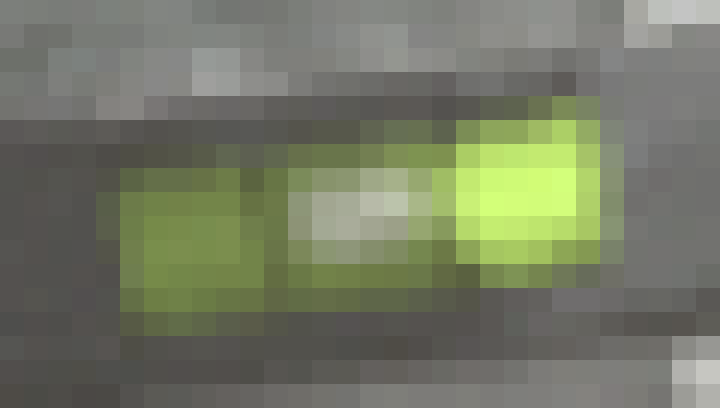

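A closer comparison of line to bubble edge gives the following, as gap to the +y line now versus on the bench:

| View | Now | Bench |
|---|---|---|
| Side | 3.1 mm | 2.9 mm |
| Top | 3.5 mm | 3.5 mm |

So the bubble is within about 0.3 mm of centre. The raw midpoint values (side -0.4, top +1.05) are skewed by the sunlit vial end. Next I'll press with the open fingers, one on each shoulder.

```bash
python3 - <<'E'
from h import *
o=q(WY-np.pi); P=WM-.013*yv-.0015*xv
r.reach(P+[0,0,.12],o)
r.hold(.3); s=r.read_state();print(s['time_s'],s['contact_force'],s['torque'],s['grip_width'])
r.move_straight(P+[0,0,.075],o,speed=.1)
print(r.move_straight(P+[0,0,.045],o,speed=.015,max_force=7))
s=r.read_state();print(s['time_s'],s['contact_force'],s['torque'],s['eef_pos'])
r.hold(1.0)
s=r.read_state();print(s['time_s'],s['contact_force'],s['torque'],s['eef_pos'])
p,d=optics.get_image("side");cv2.imwrite("pics/side4.png",p[:,:,::-1]);crop(p,230,140,140,110,5,"pics/f1.png")
E
```

```text
25.725 [-0.6129  0.3283  0.19  ] [-0.0806 -0.0118  0.0117] 0.08500382210619474
True
27.725 [-0.9101 -0.1254  4.6984] [-0.0019  0.088   0.0064] [0.5507 0.0889 0.137 ]
28.725 [-1.0461  0.2597  4.9856] [-0.0675  0.1436 -0.0001] [0.5508 0.089  0.137 ]
```

View pics/f1.png

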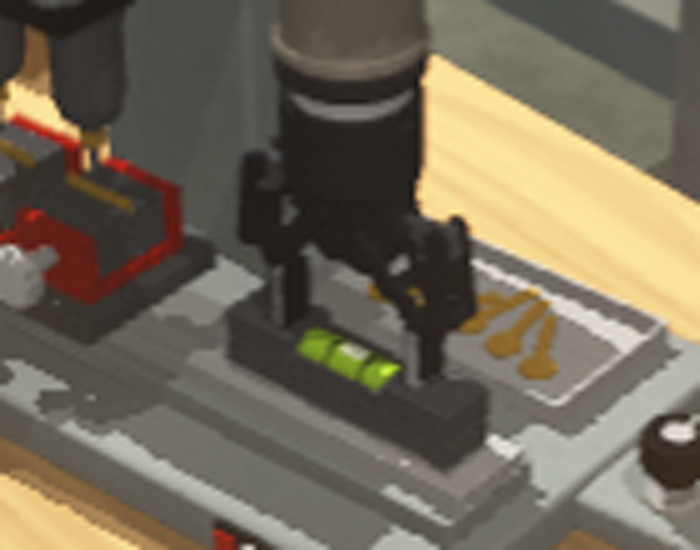

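Both fingertips rest on the shoulders, at about (290,310) and (425,370), and the bubble at (352,352) is between its lines. Push is about 5 N, so I'll raise it to about 10 N.

```bash
python3 - <<'E'
from h import *
o=q(WY-np.pi); P=WM-.013*yv-.0015*xv
z=r.read_state()['eef_pos'][2]
P[:2]=r.read_state()['eef_pos'][:2]
for k in range(12):
    z-=.0002; r.move_straight([P[0],P[1],z],o,speed=.005); r.hold(.3)
    s=r.read_state();f=s['contact_force'];print(round(z,4),s['eef_pos'],f)
    if f[2]>10: break
r.hold(1.5)
for i in range(4):
    r.hold(.2);s=r.read_state();print(s['time_s'],s['contact_force'],s['torque'])
for n in("side","top"):
  p,d=optics.get_image(n);cv2.imwrite(f"pics/{n}5.png",p[:,:,::-1])
  for lt in(-.002,0,.002):
    x=bub2(n,p,WM-.013*yv+lt*xv,yv,.121);print(n,x)
  if n=="side":crop(p,265,185,60,45,13,"pics/f2.png")
E
```

```text
0.1368 [0.5509 0.089  0.137 ] [-0.4485  0.0592  5.5034]
0.1366 [0.5509 0.0889 0.137 ] [-1.997  -0.7581  6.528 ]
0.1364 [0.5509 0.0889 0.137 ] [-2.3196 -0.3756  7.7115]
0.1362 [0.5509 0.089  0.137 ] [-2.8673  0.1013  9.2799]
0.136 [0.5509 0.089  0.137 ] [-2.6163  0.2154 10.2496]
33.2583 [-2.5907 -0.9854  9.3027] [0.0269 0.4924 0.0524]
33.4583 [-2.9956 -0.5055 11.0321] [-0.0138  0.4813  0.0056]
33.6583 [-3.2815 -0.2803 10.5064] [0.0078 0.5675 0.009 ]
33.8583 [-2.5367 -0.0083 10.5474] [-0.0002  0.5388 -0.0004]
side [-29.9  -5.9   8.9  34.8]
side [-29.8  -6.8  10.1  34.8]
side [-29.5  -6.9  10.8  34.7]
top [-39.5 -38.5 -38.5 -23.3 -21.3 -13.3 -11.    5.   12.4  27.9  28.3  30.8
  31.3  31.7  34.   34.1  40.2  46.7]
top [-39.8 -32.2 -31.2 -24.4 -21.2 -13.6 -11.2  -0.6  -0.4   1.9   2.1   5.1
  11.5  31.9  37.4  37.7  38.2  45.9  46.1  46.8  47.5  47.5]
top [-40.2 -32.4 -30.8 -30.2 -30.  -27.1 -26.4 -25.9 -21.1 -13.9 -11.2  -6.7
  -6.3  -5.6  -5.5  -0.9  -0.2   1.9   2.1   4.9  12.1  32.5  35.3  36.
  36.1  36.6  37.2  37.9  38.1  46.6]
```

View pics/f2.png

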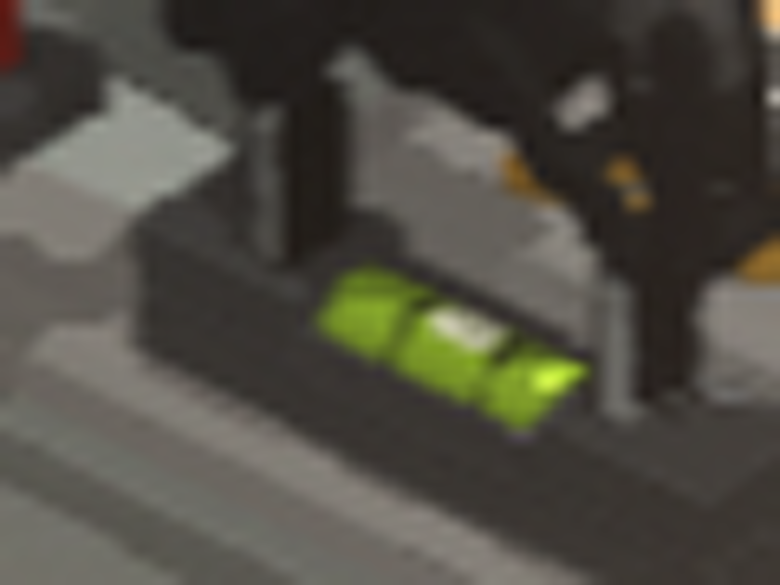

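With the vial now evenly lit, the bubble at about (465,327) sits between its two lines at (400,320) and (505,355). The push is steady at about 10.5 N, so I'm handing in.

```bash
python3 - <<'E'
from h import *
r.finish_job(); s=r.read_state(); print(s['time_s'],s['contact_force'])
E
```

```text
the job is handed in; nothing more can be done
the job is handed in; nothing more can be done
```

I laid the level on the slideway and let go of it; the bubble then read about 8.8 mm off, towards the carriage. I turned the knob clockwise by about 2.5 rad in one grip, backed off and checked. Then I pressed both shoulders of the level with the open fingers and handed the job in while still pressing, at about 34 s.

**Push:** the last readings were steady at 9.3–11 N. The weight measured at lifting was about 5 N, so the level bears on the slideway with roughly 15 N in all. There is also a small sideways force of about 3 N.

**Bubble:** in the last side picture it sits between the two lines, about 0.5 mm off centre.

**Level position:** about 13 mm from mid-stretch. Across the slideway, the pictures taken just after placing put it about 4.5 mm off the middle line, while the gripper position put it on the line. Either is within the 14 mm allowed.

**Checks that disagreed or failed:**
- After the knob was set, the raw bubble midpoints were -0.4 mm (side) and about +1.05 mm (top). I put the difference down to one end of the vial being sunlit. Measured against the lines, both cameras gave about 0.
- During the final press the arm blocked the top camera's view, so the last bubble check rests on the side camera alone.

The bystanders stayed clear of every move I made, but I didn't measure them again at the end.

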